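Unnest the plant pots onto their saucers

TASK

Take the nest of four plant pots apart one pot at a time, from the top (smallest) to the bottom (largest), and stand each one upright in the middle of the saucer of its own colour before taking the next. The pots are breakable: set them down rather than drop them, let none fall over, and leave the jar and the green punnet where they stand.

Things in the scene. Friction and masses are not known exactly. Their poses are not given: they have to be found in the camera images.
- pot_large: Large terracotta-orange plant pot, round, open, empty, 64 mm high, 35 to 170 g. Upper 32 mm: upright collar, 68 mm outside diameter, wall 6.5 mm; grip across it. Lower 32 mm: foot tapering from 59 to 53 mm. Starts on the table, bottom of the 160 mm high nest. Origin: centre of underside; z up its axis.
- pot_medium: Medium yellow plant pot, round, open, empty, 64 mm high, 35 to 170 g. Upper 32 mm: upright collar, 60 mm outside diameter, wall 6.5 mm; grip across it. Lower 32 mm: foot tapering from 51 to 45 mm. Starts nested: foot in the next larger pot with 2 mm play, collar resting on that pot's rim, 32 mm of collar showing. Origin: centre of underside; z up its axis.
- pot_small: Small blue plant pot, round, open, empty, 64 mm high, 35 to 170 g. Upper 32 mm: upright collar, 52 mm outside diameter, wall 6.5 mm; grip across it. Lower 32 mm: foot tapering from 43 to 37 mm. Starts nested: foot in the next larger pot with 2 mm play, collar resting on that pot's rim, 32 mm of collar showing. Origin: centre of underside; z up its axis.
- pot_tiny: Tiny white plant pot, round, open, empty, 64 mm high, 35 to 170 g. Upper 32 mm: upright collar, 44 mm outside diameter, wall 6.5 mm; grip across it. Lower 32 mm: foot tapering from 35 to 29 mm. Starts topmost, nested: foot in the next larger pot with 2 mm play, collar resting on that pot's rim, 32 mm of collar showing. Origin: centre of underside; z up its axis.
- saucer_large: The terracotta-orange saucer, for the large terracotta-orange pot: a fixed round dish lying on the table, 96 mm across the rim and 13 mm high; flat floor 5 mm thick, about 78 mm across inside, wall 4 mm. All four saucers are the same size and differ in colour only. Origin: centre of its underside, on the table; z up.
- saucer_medium: The yellow saucer, for the medium yellow pot: a fixed round dish lying on the table, 96 mm across the rim and 13 mm high; flat floor 5 mm thick, about 78 mm across inside, wall 4 mm. All four saucers are the same size and differ in colour only. Origin: centre of its underside, on the table; z up.
- saucer_small: The blue saucer, for the small blue pot: a fixed round dish lying on the table, 96 mm across the rim and 13 mm high; flat floor 5 mm thick, about 78 mm across inside, wall 4 mm. All four saucers are the same size and differ in colour only. Origin: centre of its underside, on the table; z up.
- saucer_tiny: The white saucer, for the tiny white pot: a fixed round dish lying on the table, 96 mm across the rim and 13 mm high; flat floor 5 mm thick, about 78 mm across inside, wall 4 mm. All four saucers are the same size and differ in colour only. Origin: centre of its underside, on the table; z up.
- jar: Bystander: a loose closed brown glass jar with a black lid, upright, 56 mm in diameter, 85 mm high, on the far side of the work. Origin: centre of its underside.
- punnet: Bystander: a loose empty open green plastic punnet, 70 by 100 mm, 45 mm high, on the far side of the work. Origin: centre of its underside.

How it is judged:
By the outcome, as a careful person would: the job done as asked, in the order asked, and still so for the second after the job is handed in, with the robot touching nothing.
It also fails if it takes over 112 s, if anything falls off the work surface, if the arm or the gripper's body presses on something with over 40 N, if the wrist force passes 120 N, or if a joint passes its speed limit or range.

ROBOT

A 6-joint arm with a two-finger parallel gripper is mounted at the origin on the work surface. World frame = base frame: x ahead of the robot, y to its left, z up, the work surface at z = 0. Lengths are in m, angles in rad, forces in N, time in s.
With the tool pointing down it reaches from about 0.3 to 0.75 m from the base axis. Payload 8.5 kg.
Tool frame: the origin (TCP) lies at the very end of the fingers, on their centre line; the grasp point (between the pads) lies 19 mm behind it; z points along the fingers, y is the line along which they close (so a half turn about z gives the same grasp; the last joint's range is limited). The gripper opens to 88 mm and grips with 3 to 60 N. Pads are 18 mm wide; open, the fingers measure 123 mm over their backs; the gripper's body (75 mm by 187 mm) begins 45 mm behind the grasp point.
Start: joints at [-1.522, 0.381, 1.297, -0, 1.464, -0.215], TCP at [0.143, -0.531, 0.239] pointing down, gripper open.
Joint ranges: [-3.11, 3.11], [-0.89, 2.33], [0.22, 2.48], [-1.42, 4.56], [0.17, 2.85], [-2.88, 2.88]. Speed limits (rad/s): [2.39, 2.39, 3.14, 3.14, 3.14, 3.14].

INTERFACE

Orientations are given as a rotation vector (axis times angle).
In Python, from workcell import get_obs, camera, workorder gives the robot as it stands. The module is installed in compiled form; this text tells all that it offers.
- The arm moves only by the shell command python3 -m crank 'ROWS'. ROWS is JSON, a list of rows, each an object with "angular": the turn, a rotation vector about the world's x, y, z in units of 90 degrees (1.0 is 90 degrees), a list of three; "linear": the shift along the world's x, y, z in units of 8 cm (1.0 is 8 cm), a list of three; "fingers": the finger opening in mm, from 0 to 88.1. In form: [{"angular": [rx, ry, rz], "linear": [dx, dy, dz], "fingers": fingers}, ...]. A call has exactly 8 rows; each row is the pose to reach, as a shift and turn from the pose commanded when the call began; what a row does not reach only later rows make up. A row lasts 1/8 s, in which the tool goes at most 62.5 mm and 10.7 degrees, less where a joint would pass 70% of its speed; a pose out of reach is approached as far as the arm can. A call with a number of a shift or a turn outside -1 to 1 is refused whole. A call with a gripper value outside its range is refused whole. The fingers move at their own pace and stop on an object; the grip force is fixed at half the most. Time passes only in rows, so rows that repeat a pose let the fingers close, or fill a call up. It gives the time, the measured TCP pose, the force, the opening and the grip force at its end, in the units of the state.
- get_obs(): the state, without advancing time (a new reading comes with each control period).
- camera(name): name is "scene" or "side" or "wrist"; returns a dict with "img" (420x560x3 uint8, red, green, blue), "depth" (420x560 float32, m along the optical axis (not along the pixel's ray), 0 where there is no reading), "mtx" (3x3 intrinsics, pixels), "view" (4x4, takes a point from world to camera coordinates). Camera axes: x right, y down, z forward; pixel columns grow to the right and rows downward; lengths in m; the calibration is good to about 2 mm. A picture is of the moment at which its call begins.
- workorder.hand_in(): hands the job in; it is judged then, once.
The state is a dict: "time": time; "joint_pos": joint angles; "joint_vel": joint speeds; "effort": joint torques, N m; "position": TCP position; "eef_rot": TCP orientation; "force": force on the tool from outside, world axes, zero at the start; "moment": the same for the moment, N m; "gripper_width": finger opening in m; "gripper_force": force on a finger pad.
Only numpy, scipy, OpenCV 4.12 (cv2) and the standard library are available. Lean on these libraries where they do the work, as an engineer would, in place of code of your own. Each camera call takes 0.05 s, during which the arm holds its last target. There are 200 camera calls.

## Working session

There is one attempt and no reset: what is moved stays moved. The work goes in short steps, Python scripts to look and compute and a shell command to move; the robot and the scene stay as the last step left them, time stands still between calls to the robot, and variables do not carry over. Pictures are saved under pics/ and viewed, at most 14 in all, crops included, and the job is handed in when it is done.

```bash
mkdir -p pics; python3 - <<'E'
from workcell import get_obs,camera
import cv2,numpy as np
o=get_obs();print(o)
for n in("scene","side"):
    c=camera(n);np.savez(f"{n}0.npz",**c);cv2.imwrite(f"pics/{n}0.png",c["img"][:,:,::-1]);print(n,c["mtx"].tolist(),np.round(c["view"],3).tolist())
E
```

```text
{'time': 0.0, 'joint_pos': array([-1.52229883e+00,  3.81204482e-01,  1.29829146e+00,  8.11019917e-06,
        1.46363022e+00, -2.15297874e-01]), 'joint_vel': array([-9.08202684e-04, -6.66727787e-04, -9.91877385e-05,  1.27147299e-03,
        9.31817190e-04,  8.23044589e-04]), 'effort': array([-7.77345613e-04, -4.37926984e+01, -2.24558401e+01,  7.13980361e-02,
        3.52249655e-02, -1.20133614e-04]), 'position': array([ 0.14339652, -0.53066638,  0.23812288]), 'eef_rot': array([-3.11279104e+00, -4.12966134e-01, -2.13181827e-04]), 'force': array([-0.85585301,  0.79938896, -0.41818803]), 'moment': array([ 0.00842241, -0.03170077, -0.00521141]), 'gripper_force': 0.0, 'gripper_width': 0.08784885933435395}
scene [[417.76812566922746, 0.0, 284.89095421624745], [0.0, 417.76812566922746, 202.64205029265344], [0.0, 0.0, 1.0]] [[0.82, 0.573, -0.012, -0.447], [0.457, -0.665, -0.591, -0.191], [-0.346, 0.479, -0.807, 1.132], [0.0, 0.0, 0.0, 1.0]]
side [[518.166169339788, 0.0, 275.75319154220034], [0.0, 518.166169339788, 211.20319494603262], [0.0, 0.0, 1.0]] [[-0.945, -0.327, 0.021, 0.541], [-0.234, 0.627, -0.743, 0.214], [0.229, -0.707, -0.669, 0.841], [0.0, 0.0, 0.0, 1.0]]
```

View pics/scene0.png

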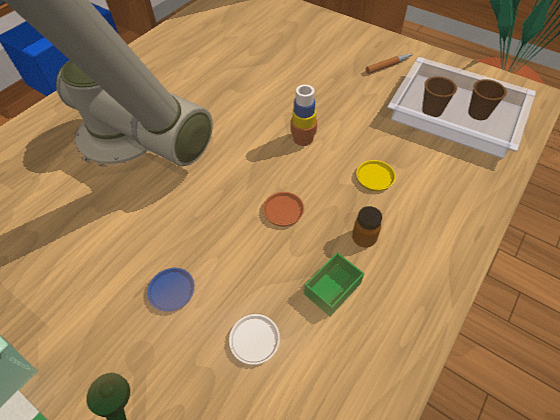

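View pics/side0.png

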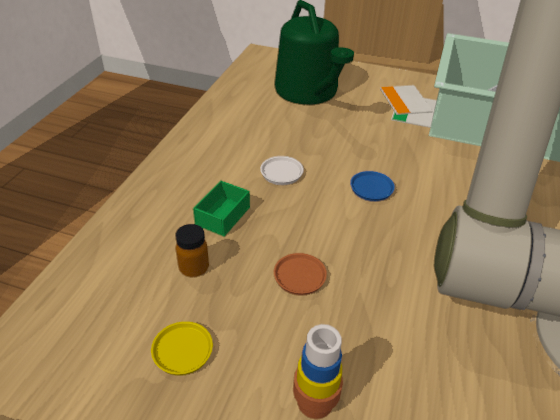

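The scene view shows the nest at (304,115) and the saucers: orange (284,209), yellow (376,176), blue (171,289), white (255,339). The jar is at (367,226) and the punnet at (334,284). The side view shows the nest at (320,370) with the white rim at (323,340).

```bash
cat > h.py <<'E'
import cv2,numpy as np
def cast(c,uv,z):
    V=c["view"];R,t=V[:3,:3],V[:3,3];C=-R.T@t
    d=R.T@np.linalg.inv(c["mtx"])@np.array([uv[0],uv[1],1.])
    return C+d*(z-C[2])/d[2]
HSV={"orange":((3,110,60),(14,255,255)),"yellow":((22,180,100),(33,255,255)),"blue":((105,120,50),(125,255,255)),"white":((0,0,165),(179,45,255)),"green":((55,120,40),(85,255,255))}
def blob(c,col,box):
    hsv=cv2.cvtColor(np.ascontiguousarray(c["img"]),cv2.COLOR_RGB2HSV);m=cv2.inRange(hsv,*map(np.array,HSV[col]))
    w=np.zeros_like(m);x0,y0,x1,y1=box;w[y0:y1,x0:x1]=m[y0:y1,x0:x1]
    cs=cv2.findContours(w,cv2.RETR_EXTERNAL,cv2.CHAIN_APPROX_NONE)[0]
    return max(cs,key=cv2.contourArea)
def circ(c,k,z):
    "contour -> points on plane z -> min enclosing circle"
    P=np.array([cast(c,q,z)[:2] for q in cv2.convexHull(k)[:,0]]).astype(np.float32)
    (x,y),r=cv2.minEnclosingCircle(P*1000);a=2*np.sqrt(cv2.contourArea(P*1000)/np.pi);M=cv2.moments(P*1000);return np.round([x,y,2*r,M["m10"]/M["m00"],M["m01"]/M["m00"],a],1)
E
python3 - <<'E'
from h import *
B={"scene":{"orange":(255,185,312,235),"yellow":(345,150,405,200),"blue":(135,255,205,320),"white":(220,305,290,370)},
"side":{"orange":(265,245,335,300),"yellow":(140,315,225,380),"blue":(340,165,405,205),"white":(250,150,310,190)}}
T={"scene":(285,75,325,107),"side":(300,320,345,365)}
for n in B:
    c=dict(np.load(n+"0.npz"))
    for k in B[n]: print(n,k,circ(c,blob(c,k,B[n][k]),.013))
    # tiny top: depth points near z=.16 
    x0,y0,x1,y1=T[n] if n=="side" else (280,70,330,150)
    V=c["view"];u,v=np.meshgrid(np.arange(560),np.arange(420));d=c["depth"]
    Pc=np.stack([(u-c["mtx"][0,2])/c["mtx"][0,0]*d,(v-c["mtx"][1,2])/c["mtx"][1,1]*d,d],-1)
    W=(Pc-V[:3,3])@V[:3,:3]
    w=W[y0:y1,x0:x1].reshape(-1,3);dd=d[y0:y1,x0:x1].ravel()>0
    s=w[(w[:,2]>.154)&(w[:,2]<.17)&dd]
    print("rim pts",len(s),np.round(s.min(0),3),np.round(s.max(0),3),np.round((s.min(0)+s.max(0))/2,4))
    print("tiny mask at .16",circ(c,blob(c,"white",T[n]),.16))
    for nm,bx in (("jar",{"scene":(350,203,385,250),"side":(170,220,215,280)}),("pun",{"scene":(300,250,368,318),"side":(190,180,255,235)})):
        x0,y0,x1,y1=bx[n];w=W[y0:y1,x0:x1].reshape(-1,3);s=w[w[:,2]>.02];print(nm,np.round(np.percentile(s,1,axis=0),3),np.round(np.percentile(s,99,axis=0),3))
E
```

```text
scene orange [515.1  35.9  98.8 515.7  36.2  95.4]
scene yellow [643.8 244.8  98.5 642.8 245.1  95.1]
scene blue [ 414.1 -258.1   68.4  411.4 -254.1   41.4]
scene white [ 642.6 -239.7   94.5  642.4 -239.8   93. ]
rim pts 144 [0.404 0.235 0.154] [0.446 0.279 0.163] [0.4245 0.2566 0.1585]
tiny mask at .16 [424.4 257.7  43.6 424.5 257.4  41.5]
jar [0.679 0.051 0.021] [0.731 0.101 0.089]
pun [ 0.669 -0.413  0.021] [ 0.846 -0.014  0.795]
side orange [514.5  40.   98.8 514.3  39.4  96. ]
side yellow [641.8 247.8  96.9 641.9 247.5  94.9]
side blue [ 441.4 -251.    99.5  441.7 -251.3   93.9]
side white [ 642.9 -238.6   95.5  642.2 -238.5   92.9]
rim pts 539 [0.402 0.237 0.154] [0.445 0.282 0.162] [0.4232 0.2595 0.1582]
tiny mask at .16 [423.  267.4  59.4 423.6 265.   47.4]
jar [ 0.534 -0.014  0.021] [0.727 0.353 0.374]
pun [ 0.368 -0.115  0.021] [0.748 0.637 0.71 ]
```

```bash
python3 -m crank '[{"angular":[0,0,0],"linear":[0.11,0.06,0],"fingers":88},{"angular":[0,0,0],"linear":[0.22,0.16,0],"fingers":88},{"angular":[0,0,0],"linear":[0.33,0.3,0],"fingers":88},{"angular":[0,0,0],"linear":[0.44,0.44,0],"fingers":88},{"angular":[0,0,0],"linear":[0.55,0.58,0],"fingers":88},{"angular":[0,0,0],"linear":[0.66,0.72,0],"fingers":88},{"angular":[0,0,0],"linear":[0.77,0.86,0],"fingers":88},{"angular":[0,0,0],"linear":[0.88,1,0],"fingers":88}]'
python3 -m crank '[{"angular":[0,0,0],"linear":[0.11,0.12,0],"fingers":88},{"angular":[0,0,0],"linear":[0.22,0.25,0],"fingers":88},{"angular":[0,0,0],"linear":[0.33,0.38,0],"fingers":88},{"angular":[0,0,0],"linear":[0.44,0.5,0],"fingers":88},{"angular":[0,0,0],"linear":[0.55,0.62,0],"fingers":88},{"angular":[0,0,0],"linear":[0.66,0.75,0],"fingers":88},{"angular":[0,0,0],"linear":[0.77,0.88,0],"fingers":88},{"angular":[0,0,0],"linear":[0.88,1,0],"fingers":88}]'
python3 -m crank '[{"angular":[0,0,0],"linear":[0.11,0.12,0],"fingers":88},{"angular":[0,0,0],"linear":[0.22,0.25,0],"fingers":88},{"angular":[0,0,0],"linear":[0.33,0.38,0],"fingers":88},{"angular":[0,0,0],"linear":[0.44,0.5,0],"fingers":88},{"angular":[0,0,0],"linear":[0.55,0.62,0],"fingers":88},{"angular":[0,0,0],"linear":[0.66,0.75,0],"fingers":88},{"angular":[0,0,0],"linear":[0.77,0.88,0],"fingers":88},{"angular":[0,0,0],"linear":[0.88,1,0],"fingers":88}]'
python3 -m crank '[{"angular":[0,0,0],"linear":[0.11,0.12,0],"fingers":88},{"angular":[0,0,0],"linear":[0.22,0.25,0],"fingers":88},{"angular":[0,0,0],"linear":[0.33,0.38,0],"fingers":88},{"angular":[0,0,0],"linear":[0.44,0.5,0],"fingers":88},{"angular":[0,0,0],"linear":[0.55,0.62,0],"fingers":88},{"angular":[0,0,0],"linear":[0.66,0.75,0],"fingers":88},{"angular":[0,0,0],"linear":[0.77,0.88,0],"fingers":88},{"angular":[0,0,0],"linear":[0.87,1,0],"fingers":88}]'
python3 - <<'E'
from workcell import camera
import cv2,numpy as np
c=camera("wrist");np.savez("wrist1.npz",**c);cv2.imwrite("pics/wrist1.png",c["img"][:,:,::-1])
from h import *
print(c["view"].round(3).tolist())
s=dict(np.load("scene0.npz"))
HSV["blue"]=((100,100,30),(128,255,255))
print(circ(s,blob(s,"blue",(135,255,205,320)),.013))
print(s["img"][289,171],s["img"][275,171])
E
```

```text
time: 1.1
position: [0.2144, -0.4502, 0.2388]
eef_rot: [3.114, 0.413, -0.0]
force: [-1.0, 0.2, -0.6]
gripper_width: 0.0876
gripper_force: 0.0
time: 2.1
position: [0.2848, -0.3702, 0.2388]
eef_rot: [3.114, 0.413, -0.0]
force: [0.1, 0.6, 1.0]
gripper_width: 0.0879
gripper_force: 0.0
time: 3.1
position: [0.3552, -0.2902, 0.2388]
eef_rot: [-3.114, -0.413, -0.0]
force: [0.0, 0.2, 0.2]
gripper_width: 0.0878
gripper_force: 0.0
time: 4.1
position: [0.4248, -0.2102, 0.2387]
eef_rot: [3.114, 0.413, -0.0]
force: [0.3, 0.6, -0.1]
gripper_width: 0.0879
gripper_force: 0.0
[[0.261, -0.965, 0.0, -0.315], [-0.92, -0.249, 0.303, 0.297], [-0.293, -0.079, -0.953, 0.499], [0.0, 0.0, 0.0, 1.0]]
[ 435.9 -252.6   90.5  422.  -247.1   59.8]
[ 92 100 138] [ 77  98 143]
```

```bash
python3 -m crank '[{"angular":[0,0,0],"linear":[0,0.12,0],"fingers":88},{"angular":[0,0,0],"linear":[0,0.25,0],"fingers":88},{"angular":[0,0,0],"linear":[0,0.38,0],"fingers":88},{"angular":[0,0,0],"linear":[0,0.5,0],"fingers":88},{"angular":[0,0,0],"linear":[0,0.62,0],"fingers":88},{"angular":[0,0,0],"linear":[0,0.75,0],"fingers":88},{"angular":[0,0,0],"linear":[0,0.88,0],"fingers":88},{"angular":[0,0,0],"linear":[0,1,0],"fingers":88}]'
python3 -m crank '[{"angular":[0,0,0],"linear":[0,0.12,0],"fingers":88},{"angular":[0,0,0],"linear":[0,0.25,0],"fingers":88},{"angular":[0,0,0],"linear":[0,0.38,0],"fingers":88},{"angular":[0,0,0],"linear":[0,0.5,0],"fingers":88},{"angular":[0,0,0],"linear":[0,0.62,0],"fingers":88},{"angular":[0,0,0],"linear":[0,0.75,0],"fingers":88},{"angular":[0,0,0],"linear":[0,0.88,0],"fingers":88},{"angular":[0,0,0],"linear":[0,1,0],"fingers":88}]'
python3 -m crank '[{"angular":[0,0,0],"linear":[0,0.12,0],"fingers":88},{"angular":[0,0,0],"linear":[0,0.25,0],"fingers":88},{"angular":[0,0,0],"linear":[0,0.38,0],"fingers":88},{"angular":[0,0,0],"linear":[0,0.5,0],"fingers":88},{"angular":[0,0,0],"linear":[0,0.62,0],"fingers":88},{"angular":[0,0,0],"linear":[0,0.75,0],"fingers":88},{"angular":[0,0,0],"linear":[0,0.88,0],"fingers":88},{"angular":[0,0,0],"linear":[0,1,0],"fingers":88}]'
python3 -m crank '[{"angular":[0,0,0],"linear":[0,0.12,0],"fingers":88},{"angular":[0,0,0],"linear":[0,0.25,0],"fingers":88},{"angular":[0,0,0],"linear":[0,0.38,0],"fingers":88},{"angular":[0,0,0],"linear":[0,0.5,0],"fingers":88},{"angular":[0,0,0],"linear":[0,0.62,0],"fingers":88},{"angular":[0,0,0],"linear":[0,0.75,0],"fingers":88},{"angular":[0,0,0],"linear":[0,0.88,0],"fingers":88},{"angular":[0,0,0],"linear":[0,1,0],"fingers":88}]'
python3 -m crank '[{"angular":[0,0,0],"linear":[0,0.12,0],"fingers":88},{"angular":[0,0,0],"linear":[0,0.25,0],"fingers":88},{"angular":[0,0,0],"linear":[0,0.38,0],"fingers":88},{"angular":[0,0,0],"linear":[0,0.5,0],"fingers":88},{"angular":[0,0,0],"linear":[0,0.62,0],"fingers":88},{"angular":[0,0,0],"linear":[0,0.75,0],"fingers":88},{"angular":[0,0,0],"linear":[0,0.88,0],"fingers":88},{"angular":[0,0,0],"linear":[0,1,0],"fingers":88}]' | head -2
python3 - <<'E'
from workcell import camera
import cv2,numpy as np
c=camera("wrist");np.savez("wrist2.npz",**c)
cv2.imwrite("pics/wrist2.png",np.hstack([cv2.resize(np.load("wrist1.npz")["img"][:,:,::-1],(400,300)),cv2.resize(c["img"][:,:,::-1],(400,300))]))
E
```

```text
time: 5.15
position: [0.4242, -0.1302, 0.2388]
eef_rot: [3.114, 0.413, 0.0]
force: [-0.1, -0.2, 0.1]
gripper_width: 0.0881
gripper_force: 0.0
time: 6.15
position: [0.4242, -0.0502, 0.2387]
eef_rot: [-3.114, -0.413, 0.0]
force: [-0.5, 0.8, 1.3]
gripper_width: 0.0878
gripper_force: 0.0
time: 7.15
position: [0.4242, 0.0297, 0.2388]
eef_rot: [3.114, 0.413, 0.0]
force: [-0.2, -1.0, 0.5]
gripper_width: 0.0879
gripper_force: 0.0
time: 8.15
position: [0.4242, 0.1097, 0.2387]
eef_rot: [-3.114, -0.413, -0.0]
force: [0.8, 0.2, 0.6]
gripper_width: 0.088
gripper_force: 0.0
time: 9.15
position: [0.4242, 0.1898, 0.2387]
```

View pics/wrist2.png

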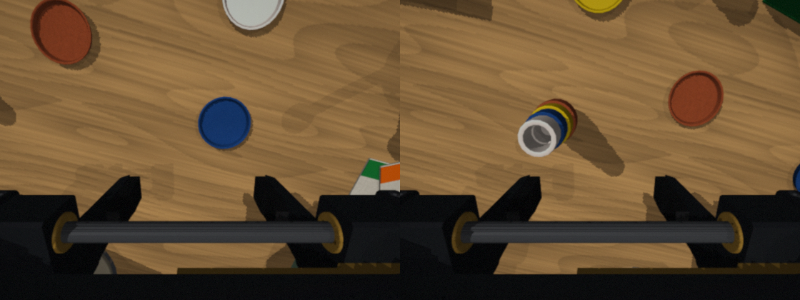

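The wrist views show the blue saucer at full-size pixel (315,172) in the first and the white rim at (193,193) in the second. I'll measure both.

```bash
python3 - <<'E'
from h import *
a=dict(np.load("wrist1.npz"));b=dict(np.load("wrist2.npz"))
HSV["blue"]=((100,100,30),(128,255,255));HSV["white"]=((0,0,110),(179,60,255));HSV["orange"]=((0,110,40),(11,255,255))
print("blue",circ(a,blob(a,"blue",(260,120,370,220)),.013))
print("orange",circ(a,blob(a,"orange",(20,0,150,110)),.013),circ(b,blob(b,"orange",(365,80,460,190)),.013))
print("tiny",circ(b,blob(b,"white",(150,150,240,230)),.160))
E
```

```text
blue [ 442.9 -256.6   93.9  442.9 -256.5   93. ]
orange [515.1  36.7  95.7 514.7  36.5  93.9] [515.3  36.9  95.  515.3  36.9  94.1]
tiny [426.2 258.   47.1 424.8 258.2  43.2]
```

```bash
python3 -m crank '[{"angular":[0,0,0],"linear":[0,0.13,0],"fingers":88},{"angular":[0,0,0],"linear":[0,0.28,0],"fingers":88},{"angular":[0,0,0],"linear":[0,0.43,-0.1],"fingers":88},{"angular":[0,0,0],"linear":[0,0.58,-0.2],"fingers":88},{"angular":[0,0,0],"linear":[0,0.7,-0.3],"fingers":88},{"angular":[0,0,0],"linear":[0,0.79,-0.4],"fingers":88},{"angular":[0,0,0],"linear":[0,0.85,-0.5],"fingers":88},{"angular":[0,0,0],"linear":[0,0.85,-0.6],"fingers":88}]' >/dev/null
python3 -m crank '[{"angular":[0,0,0],"linear":[0,0,-0.12],"fingers":88},{"angular":[0,0,0],"linear":[0,0,-0.25],"fingers":88},{"angular":[0,0,0],"linear":[0,0,-0.4],"fingers":88},{"angular":[0,0,0],"linear":[0,0,-0.55],"fingers":88},{"angular":[0,0,0],"linear":[0,0,-0.68],"fingers":88},{"angular":[0,0,0],"linear":[0,0,-0.73],"fingers":80},{"angular":[0,0,0],"linear":[0,0,-0.73],"fingers":60},{"angular":[0,0,0],"linear":[0,0,-0.73],"fingers":38}]'
```

```text
time: 11.2
position: [0.4244, 0.2571, 0.1327]
eef_rot: [-3.114, -0.413, -0.001]
force: [0.7, -0.8, -0.5]
gripper_width: 0.062
gripper_force: 0.0
```

```bash
python3 -m crank '[{"angular":[0,0,0],"linear":[0,0,0],"fingers":38},{"angular":[0,0,0],"linear":[0,0,0],"fingers":38},{"angular":[0,0,0],"linear":[0,0,0],"fingers":38},{"angular":[0,0,0],"linear":[0,0,0],"fingers":38},{"angular":[0,0,0],"linear":[0,0,0],"fingers":38},{"angular":[0,0,0],"linear":[0,0,0.02],"fingers":38},{"angular":[0,0,0],"linear":[0,0,0.06],"fingers":38},{"angular":[0,0,0],"linear":[0,0,0.12],"fingers":38}]'
```

```text
time: 12.2
position: [0.4241, 0.257, 0.1421]
eef_rot: [3.114, 0.413, -0.001]
force: [-0.4, -0.7, 0.1]
gripper_width: 0.0431
gripper_force: 30.0
```

```bash
python3 -m crank '[{"angular":[0,0,0],"linear":[0,0,0.07],"fingers":38},{"angular":[0,0,0],"linear":[0,0,0.15],"fingers":38},{"angular":[0,0,0],"linear":[0,0,0.24],"fingers":38},{"angular":[0,0,0],"linear":[0,0,0.33],"fingers":38},{"angular":[0,0,0],"linear":[0,0,0.42],"fingers":38},{"angular":[0,0,0],"linear":[0,0,0.5],"fingers":38},{"angular":[0,0,0],"linear":[0,0,0.57],"fingers":38},{"angular":[0,0,0],"linear":[0,0,0.62],"fingers":38}]'
python3 - <<'E'
from workcell import camera
import cv2
c=camera("side");d=camera("scene");cv2.imwrite("pics/lift1.png",cv2.hconcat([c["img"][180:420,180:420,::-1].copy(),d["img"][0:240,200:440,::-1].copy()]))
E
```

```text
time: 13.2
position: [0.4242, 0.2571, 0.1919]
eef_rot: [-3.114, -0.413, -0.0]
force: [0.1, 0.6, -1.2]
gripper_width: 0.0432
gripper_force: 30.0
```

View pics/lift1.png

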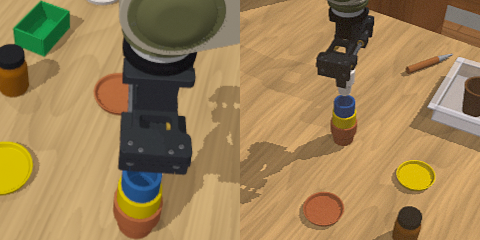

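The white pot alone is lifted at (345,85 in the crop) and the blue, yellow and orange pots still stand. Next is the transit to the white saucer.

```bash
python3 -m crank '[{"angular":[0,0,0],"linear":[0.02,-0.05,0],"fingers":38},{"angular":[0,0,0],"linear":[0.07,-0.15,0],"fingers":38},{"angular":[0,0,0],"linear":[0.13,-0.29,0],"fingers":38},{"angular":[0,0,0],"linear":[0.2,-0.43,0],"fingers":38},{"angular":[0,0,0],"linear":[0.26,-0.57,0],"fingers":38},{"angular":[0,0,0],"linear":[0.33,-0.71,0],"fingers":38},{"angular":[0,0,0],"linear":[0.4,-0.86,0],"fingers":38},{"angular":[0,0,0],"linear":[0.46,-1,0],"fingers":38}]' >/dev/null
python3 -m crank '[{"angular":[0,0,0],"linear":[0.06,-0.12,0],"fingers":38},{"angular":[0,0,0],"linear":[0.12,-0.25,0],"fingers":38},{"angular":[0,0,0],"linear":[0.17,-0.38,0],"fingers":38},{"angular":[0,0,0],"linear":[0.23,-0.5,0],"fingers":38},{"angular":[0,0,0],"linear":[0.29,-0.62,0],"fingers":38},{"angular":[0,0,0],"linear":[0.34,-0.75,0],"fingers":38},{"angular":[0,0,0],"linear":[0.4,-0.88,0],"fingers":38},{"angular":[0,0,0],"linear":[0.46,-1,0],"fingers":38}]' >/dev/null
python3 -m crank '[{"angular":[0,0,0],"linear":[0.06,-0.12,0],"fingers":38},{"angular":[0,0,0],"linear":[0.12,-0.25,0],"fingers":38},{"angular":[0,0,0],"linear":[0.17,-0.38,0],"fingers":38},{"angular":[0,0,0],"linear":[0.23,-0.5,0],"fingers":38},{"angular":[0,0,0],"linear":[0.29,-0.62,0],"fingers":38},{"angular":[0,0,0],"linear":[0.34,-0.75,0],"fingers":38},{"angular":[0,0,0],"linear":[0.4,-0.88,0],"fingers":38},{"angular":[0,0,0],"linear":[0.46,-1,0],"fingers":38}]' >/dev/null
python3 -m crank '[{"angular":[0,0,0],"linear":[0.06,-0.12,0],"fingers":38},{"angular":[0,0,0],"linear":[0.12,-0.25,0],"fingers":38},{"angular":[0,0,0],"linear":[0.17,-0.38,0],"fingers":38},{"angular":[0,0,0],"linear":[0.23,-0.5,0],"fingers":38},{"angular":[0,0,0],"linear":[0.29,-0.62,0],"fingers":38},{"angular":[0,0,0],"linear":[0.34,-0.75,0],"fingers":38},{"angular":[0,0,0],"linear":[0.4,-0.88,0],"fingers":38},{"angular":[0,0,0],"linear":[0.46,-1,0],"fingers":38}]' >/dev/null
python3 -m crank '[{"angular":[0,0,0],"linear":[0.06,-0.12,0],"fingers":38},{"angular":[0,0,0],"linear":[0.12,-0.25,0],"fingers":38},{"angular":[0,0,0],"linear":[0.17,-0.38,0],"fingers":38},{"angular":[0,0,0],"linear":[0.23,-0.5,0],"fingers":38},{"angular":[0,0,0],"linear":[0.29,-0.62,0],"fingers":38},{"angular":[0,0,0],"linear":[0.34,-0.75,0],"fingers":38},{"angular":[0,0,0],"linear":[0.4,-0.88,0],"fingers":38},{"angular":[0,0,0],"linear":[0.46,-1,0],"fingers":38}]'
python3 - <<'E'
from workcell import camera
import cv2,numpy as np
c=camera("wrist");np.savez("wrist3.npz",**c);cv2.imwrite("pics/wrist3.png",c["img"][:,:,::-1])
E
```

```text
time: 18.3
position: [0.6085, -0.1437, 0.1915]
eef_rot: [-3.114, -0.413, 0.0]
force: [-0.9, -0.9, 0.4]
gripper_width: 0.0433
gripper_force: 30.0
```

View pics/wrist3.png

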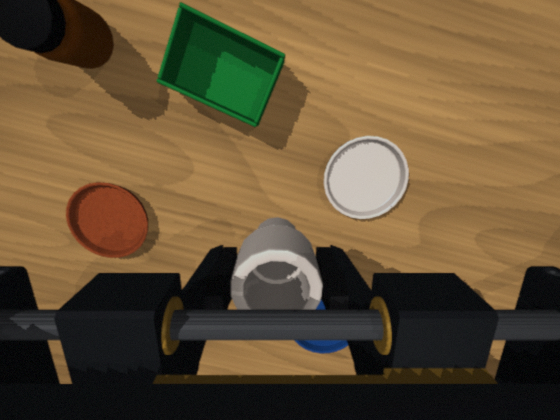

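The wrist view shows the white pot gripped at (277,290), the white saucer at (366,178), the orange saucer at (108,220) and the punnet at (222,65).

```bash
python3 - <<'E'
from h import *
b=dict(np.load("wrist3.npz"))
HSV["white"]=((0,0,110),(179,60,255));HSV["orange"]=((0,110,40),(11,255,255))
print("white",circ(b,blob(b,"white",(315,125,420,230)),.013))
print("orange",circ(b,blob(b,"orange",(50,170,165,265)),.013))
print("punnet",circ(b,blob(b,"green",(150,0,295,135)),.045))
print("tiny rim",circ(b,blob(b,"white",(225,235,330,296)),.2195))
E
```

```text
white [ 642.9 -239.8   95.7  642.9 -239.9   94.7]
orange [516.1  36.5  96.3 515.6  36.4  94.6]
punnet [709.3 -64.5 119.  709.  -64.9  93.6]
tiny rim [ 616.7 -142.8   46.6  619.3 -141.    36.3]
```

```bash
python3 -m crank '[{"angular":[0,0,0],"linear":[0.05,-0.12,-0.03],"fingers":38},{"angular":[0,0,0],"linear":[0.1,-0.25,-0.1],"fingers":38},{"angular":[0,0,0],"linear":[0.15,-0.38,-0.2],"fingers":38},{"angular":[0,0,0],"linear":[0.2,-0.5,-0.3],"fingers":38},{"angular":[0,0,0],"linear":[0.25,-0.62,-0.4],"fingers":38},{"angular":[0,0,0],"linear":[0.3,-0.75,-0.5],"fingers":38},{"angular":[0,0,0],"linear":[0.33,-0.88,-0.6],"fingers":38},{"angular":[0,0,0],"linear":[0.36,-1,-0.7],"fingers":38}]' >/dev/null
python3 -m crank '[{"angular":[0,0,0],"linear":[0.03,-0.08,-0.1],"fingers":38},{"angular":[0,0,0],"linear":[0.05,-0.13,-0.25],"fingers":38},{"angular":[0,0,0],"linear":[0.06,-0.17,-0.4],"fingers":38},{"angular":[0,0,0],"linear":[0.07,-0.2,-0.55],"fingers":38},{"angular":[0,0,0],"linear":[0.07,-0.2,-0.7],"fingers":38},{"angular":[0,0,0],"linear":[0.07,-0.2,-0.8],"fingers":38},{"angular":[0,0,0],"linear":[0.07,-0.2,-0.9],"fingers":38},{"angular":[0,0,0],"linear":[0.07,-0.2,-1],"fingers":38}]'
python3 -c "
from workcell import get_obs
o=get_obs();print(o['position'],o['force'])"
```

```text
time: 20.35
position: [0.6427, -0.239, 0.0552]
eef_rot: [3.114, 0.413, 0.0]
force: [-0.3, -0.0, -1.2]
gripper_width: 0.043
gripper_force: 30.0
[ 0.64268477 -0.23895328  0.0552286 ] [-0.29777634 -0.03595456 -1.17417067]
```

```bash
python3 -m crank '[{"angular":[0,0,0],"linear":[0,0,-0.07],"fingers":38},{"angular":[0,0,0],"linear":[0,0,-0.12],"fingers":38},{"angular":[0,0,0],"linear":[0,0,-0.14],"fingers":38},{"angular":[0,0,0],"linear":[0,0,-0.155],"fingers":38},{"angular":[0,0,0],"linear":[0,0,-0.165],"fingers":38},{"angular":[0,0,0],"linear":[0,0,-0.17],"fingers":38},{"angular":[0,0,0],"linear":[0,0,-0.175],"fingers":38},{"angular":[0,0,0],"linear":[0,0,-0.175],"fingers":38}]'
```

```text
time: 21.35
position: [0.6426, -0.239, 0.0417]
eef_rot: [3.114, 0.413, 0.0]
force: [0.1, 0.0, 0.7]
gripper_width: 0.0427
gripper_force: 30.0
```

```bash
python3 -m crank '[{"angular":[0,0,0],"linear":[0,0,-0.005],"fingers":38},{"angular":[0,0,0],"linear":[0,0,-0.01],"fingers":38},{"angular":[0,0,0],"linear":[0,0,-0.01],"fingers":44},{"angular":[0,0,0],"linear":[0,0,-0.01],"fingers":48},{"angular":[0,0,0],"linear":[0,0,-0.01],"fingers":60},{"angular":[0,0,0],"linear":[0,0,-0.01],"fingers":75},{"angular":[0,0,0],"linear":[0,0,-0.01],"fingers":88},{"angular":[0,0,0],"linear":[0,0,0.05],"fingers":88}]'
python3 -m crank '[{"angular":[0,0,0],"linear":[0,0,0.07],"fingers":88},{"angular":[0,0,0],"linear":[0,0,0.16],"fingers":88},{"angular":[0,0,0],"linear":[0,0,0.28],"fingers":88},{"angular":[0,0,0],"linear":[0,0,0.4],"fingers":88},{"angular":[0,0,0],"linear":[-0.06,0.06,0.53],"fingers":88},{"angular":[0,0,0],"linear":[-0.12,0.16,0.67],"fingers":88},{"angular":[0,0,0],"linear":[-0.18,0.28,0.8],"fingers":88},{"angular":[0,0,0],"linear":[-0.24,0.4,0.93],"fingers":88}]'
python3 - <<'E'
from workcell import camera
import cv2,numpy as np
from h import *
c=camera("wrist");np.savez("wrist4.npz",**c);s=camera("scene");np.savez("scene4.npz",**s)
cv2.imwrite("pics/w4.png",cv2.hconcat([cv2.resize(c["img"][:,:,::-1],(400,300)),cv2.resize(s["img"][180:420,100:420,::-1].copy(),(400,300))]))
E
```

```text
time: 22.35
position: [0.6424, -0.2389, 0.0454]
eef_rot: [-3.114, -0.413, 0.001]
force: [0.3, 0.2, 1.1]
gripper_width: 0.0858
gripper_force: 0.0
time: 23.35
position: [0.623, -0.2061, 0.1208]
eef_rot: [-3.114, -0.414, -0.0]
force: [0.2, -0.4, -0.9]
gripper_width: 0.0877
gripper_force: 0.0
```

View pics/w4.png

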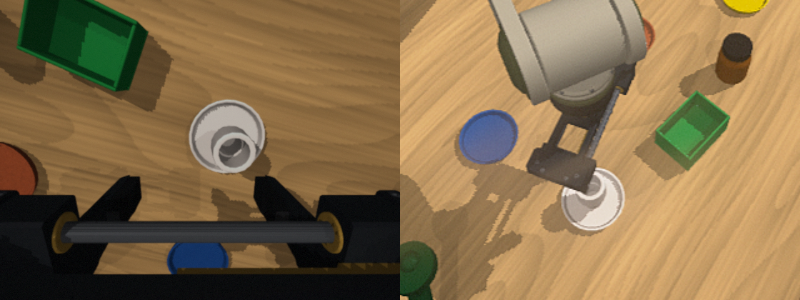

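The white pot stands in its saucer: rim at (329,213) and saucer at (319,192) in full wrist pixels. I'll check the centring numerically.

```bash
python3 - <<'E'
from h import *
c=dict(np.load("wrist4.npz"))
HSV["white"]=((0,0,110),(179,60,255))
print("saucer",circ(c,blob(c,"white",(255,130,385,255)),.013))
d=c["depth"];V=c["view"];u,v=np.meshgrid(np.arange(560),np.arange(420))
P=(np.stack([(u-c["mtx"][0,2])/c["mtx"][0,0]*d,(v-c["mtx"][1,2])/c["mtx"][1,1]*d,d],-1)-V[:3,3])@V[:3,:3]
s=P[130:250,260:390].reshape(-1,3);s=s[(s[:,2]>.064)&(s[:,2]<.075)];print(len(s),s.min(0),s.max(0),(s.min(0)+s.max(0))/2)
m=((P[...,2]>.062)&(P[...,2]<.08)).astype(np.uint8)*255;m[:130]=0;m[250:]=0;m[:,:260]=0;m[:,390:]=0
k=max(cv2.findContours(m,0,1)[0],key=cv2.contourArea);print("rim",circ(c,k,.069))
HSV["blue"]=((100,90,30),(130,255,255))
s=dict(np.load("scene4.npz"));print("blue scene",circ(s,blob(s,"blue",(135,255,205,320)),.013))
E
```

```text
saucer [ 642.1 -240.7   97.6  642.8 -240.2   94.9]
1548 [ 0.62098082 -0.26177356  0.06401528] [ 0.66442557 -0.21858167  0.07150989] [ 0.64270319 -0.24017762  0.06776258]
rim [ 643.3 -239.5   45.4  643.4 -239.7   43.8]
blue scene [ 442.3 -256.    92.9  436.3 -251.    82.2]
```

```bash
python3 -m crank '[{"angular":[0,0,0],"linear":[-0.06,0.12,0.12],"fingers":88},{"angular":[0,0,0],"linear":[-0.12,0.25,0.24],"fingers":88},{"angular":[0,0,0],"linear":[-0.19,0.38,0.35],"fingers":88},{"angular":[0,0,0],"linear":[-0.25,0.5,0.45],"fingers":88},{"angular":[0,0,0],"linear":[-0.31,0.62,0.53],"fingers":88},{"angular":[0,0,0],"linear":[-0.38,0.75,0.6],"fingers":88},{"angular":[0,0,0],"linear":[-0.44,0.88,0.65],"fingers":88},{"angular":[0,0,0],"linear":[-0.5,1,0.7],"fingers":88}]' >/dev/null
python3 -m crank '[{"angular":[0,0,0],"linear":[-0.06,0.12,0],"fingers":88},{"angular":[0,0,0],"linear":[-0.12,0.25,0],"fingers":88},{"angular":[0,0,0],"linear":[-0.19,0.38,0],"fingers":88},{"angular":[0,0,0],"linear":[-0.25,0.5,0],"fingers":88},{"angular":[0,0,0],"linear":[-0.31,0.62,0],"fingers":88},{"angular":[0,0,0],"linear":[-0.38,0.75,0],"fingers":88},{"angular":[0,0,0],"linear":[-0.44,0.88,0],"fingers":88},{"angular":[0,0,0],"linear":[-0.5,1,0],"fingers":88}]' >/dev/null
python3 -m crank '[{"angular":[0,0,0],"linear":[-0.06,0.12,0],"fingers":88},{"angular":[0,0,0],"linear":[-0.12,0.25,0],"fingers":88},{"angular":[0,0,0],"linear":[-0.19,0.38,0],"fingers":88},{"angular":[0,0,0],"linear":[-0.25,0.5,0],"fingers":88},{"angular":[0,0,0],"linear":[-0.31,0.62,0],"fingers":88},{"angular":[0,0,0],"linear":[-0.38,0.75,0],"fingers":88},{"angular":[0,0,0],"linear":[-0.44,0.88,0],"fingers":88},{"angular":[0,0,0],"linear":[-0.5,1,0],"fingers":88}]' >/dev/null
python3 -m crank '[{"angular":[0,0,0],"linear":[-0.06,0.12,0],"fingers":88},{"angular":[0,0,0],"linear":[-0.12,0.25,0],"fingers":88},{"angular":[0,0,0],"linear":[-0.19,0.38,0],"fingers":88},{"angular":[0,0,0],"linear":[-0.25,0.5,0],"fingers":88},{"angular":[0,0,0],"linear":[-0.31,0.62,0],"fingers":88},{"angular":[0,0,0],"linear":[-0.38,0.75,0],"fingers":88},{"angular":[0,0,0],"linear":[-0.44,0.88,0],"fingers":88},{"angular":[0,0,0],"linear":[-0.5,1,0],"fingers":88}]' >/dev/null
python3 -m crank '[{"angular":[0,0,0],"linear":[-0.06,0.12,0],"fingers":88},{"angular":[0,0,0],"linear":[-0.12,0.25,0],"fingers":88},{"angular":[0,0,0],"linear":[-0.19,0.38,0],"fingers":88},{"angular":[0,0,0],"linear":[-0.25,0.5,0],"fingers":88},{"angular":[0,0,0],"linear":[-0.31,0.62,0],"fingers":88},{"angular":[0,0,0],"linear":[-0.38,0.75,0],"fingers":88},{"angular":[0,0,0],"linear":[-0.44,0.88,0],"fingers":88},{"angular":[0,0,0],"linear":[-0.49,1,0],"fingers":88}]'
cat >> h.py <<'E'
def pts(c):
    d=c["depth"];V=c["view"];u,v=np.meshgrid(np.arange(560),np.arange(420))
    return (np.stack([(u-c["mtx"][0,2])/c["mtx"][0,0]*d,(v-c["mtx"][1,2])/c["mtx"][1,1]*d,d],-1)-V[:3,3])@V[:3,:3]
def rim(c,xy,z):
    "contour of the depth points within 40 mm of xy near height z, cast on z"
    P=pts(c);m=((abs(P[...,2]-z)<.006)&(np.hypot(P[...,0]-xy[0],P[...,1]-xy[1])<.04)&(c["depth"]>0)).astype(np.uint8)*255
    return circ(c,max(cv2.findContours(m,0,1)[0],key=cv2.contourArea),z)
E
python3 - <<'E'
from workcell import camera,get_obs
from h import *
c=camera("wrist");np.savez("wrist5.npz",**c);print("small rim",rim(c,(.4245,.258),.128));print(get_obs()["position"])
HSV["yellow"]=((20,150,60),(35,255,255))
try: print("yellow",circ(c,blob(c,"yellow",(0,0,560,200)),.013))
except Exception as e: print(e)
E
```

```text
time: 28.45
position: [0.4239, 0.1937, 0.176]
eef_rot: [-3.114, -0.413, -0.0]
force: [-0.3, -0.3, 0.3]
gripper_width: 0.0877
gripper_force: 0.0
small rim [424.5 257.1  53.2 424.7 257.2  51.8]
[0.4234686  0.19445815 0.17595628]
yellow [408.9 271.9  79.9 420.6 267.9  54.7]
```

```bash
python3 -m crank '[{"angular":[0,0,0],"linear":[0,0.13,0],"fingers":88},{"angular":[0,0,0],"linear":[0.01,0.28,0],"fingers":88},{"angular":[0,0,0],"linear":[0.01,0.42,0],"fingers":88},{"angular":[0,0,0],"linear":[0.01,0.55,-0.05],"fingers":88},{"angular":[0,0,0],"linear":[0.01,0.66,-0.13],"fingers":88},{"angular":[0,0,0],"linear":[0.01,0.74,-0.22],"fingers":88},{"angular":[0,0,0],"linear":[0.01,0.79,-0.33],"fingers":88},{"angular":[0,0,0],"linear":[0.01,0.79,-0.45],"fingers":88}]' >/dev/null
python3 -m crank '[{"angular":[0,0,0],"linear":[0,0,-0.15],"fingers":88},{"angular":[0,0,0],"linear":[0,0,-0.3],"fingers":88},{"angular":[0,0,0],"linear":[0,0,-0.42],"fingers":88},{"angular":[0,0,0],"linear":[0,0,-0.49],"fingers":80},{"angular":[0,0,0],"linear":[0,0,-0.49],"fingers":60},{"angular":[0,0,0],"linear":[0,0,-0.49],"fingers":46},{"angular":[0,0,0],"linear":[0,0,-0.49],"fingers":46},{"angular":[0,0,0],"linear":[0,0,-0.49],"fingers":46}]'
```

```text
time: 30.5
position: [0.4252, 0.2563, 0.1011]
eef_rot: [-3.114, -0.413, -0.001]
force: [0.2, -0.3, 1.5]
gripper_width: 0.0516
gripper_force: 29.9
```

Gripped at 51.6 mm. Lift out, then travel to the blue saucer.

```bash
python3 -m crank '[{"angular":[0,0,0],"linear":[0,0,0.03],"fingers":46},{"angular":[0,0,0],"linear":[0,0,0.1],"fingers":46},{"angular":[0,0,0],"linear":[0,0,0.2],"fingers":46},{"angular":[0,0,0],"linear":[0,0,0.32],"fingers":46},{"angular":[0,0,0],"linear":[0,0,0.44],"fingers":46},{"angular":[0,0,0],"linear":[0,0,0.56],"fingers":46},{"angular":[0,0,0],"linear":[0,0,0.68],"fingers":46},{"angular":[0,0,0],"linear":[0,0,0.8],"fingers":46}]'
python3 - <<'E'
from workcell import camera
import cv2
from h import *
c=camera("side");d=camera("scene");cv2.imwrite("pics/lift2.png",cv2.hconcat([c["img"][180:420,180:420,::-1].copy(),d["img"][0:240,200:440,::-1].copy()]))
w=camera("wrist");print("medium rim",rim(w,(.4245,.257),.096),rim(c,(.4245,.257),.096))
E
```

```text
time: 31.5
position: [0.425, 0.2563, 0.1654]
eef_rot: [-3.114, -0.413, -0.0]
force: [-0.4, -0.7, -1.0]
gripper_width: 0.0513
gripper_force: 29.9
medium rim [425.1 257.9  59.7 431.6 260.3  50.3] [422.3 263.8  58.5 420.3 272.3  45.4]
```

View pics/lift2.png

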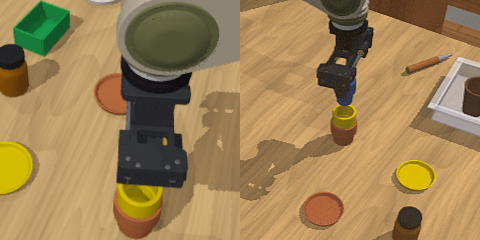

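Only the blue pot came up; yellow and orange stand at (344,125 in the crop). On to the blue saucer.

```bash
python3 -m crank '[{"angular":[0,0,0],"linear":[0,-0.05,0.05],"fingers":46},{"angular":[0,0,0],"linear":[0.01,-0.15,0.08],"fingers":46},{"angular":[0,0,0],"linear":[0.01,-0.29,0.1],"fingers":46},{"angular":[0,0,0],"linear":[0.02,-0.43,0.1],"fingers":46},{"angular":[0,0,0],"linear":[0.02,-0.57,0.1],"fingers":46},{"angular":[0,0,0],"linear":[0.03,-0.71,0.1],"fingers":46},{"angular":[0,0,0],"linear":[0.03,-0.86,0.1],"fingers":46},{"angular":[0,0,0],"linear":[0.04,-1,0.1],"fingers":46}]' >/dev/null
python3 -m crank '[{"angular":[0,0,0],"linear":[0,-0.12,0],"fingers":46},{"angular":[0,0,0],"linear":[0.01,-0.25,0],"fingers":46},{"angular":[0,0,0],"linear":[0.01,-0.38,0],"fingers":46},{"angular":[0,0,0],"linear":[0.02,-0.5,0],"fingers":46},{"angular":[0,0,0],"linear":[0.02,-0.62,0],"fingers":46},{"angular":[0,0,0],"linear":[0.03,-0.75,0],"fingers":46},{"angular":[0,0,0],"linear":[0.03,-0.88,0],"fingers":46},{"angular":[0,0,0],"linear":[0.04,-1,0],"fingers":46}]' >/dev/null
python3 -m crank '[{"angular":[0,0,0],"linear":[0,-0.12,0],"fingers":46},{"angular":[0,0,0],"linear":[0.01,-0.25,0],"fingers":46},{"angular":[0,0,0],"linear":[0.01,-0.38,0],"fingers":46},{"angular":[0,0,0],"linear":[0.02,-0.5,0],"fingers":46},{"angular":[0,0,0],"linear":[0.02,-0.62,0],"fingers":46},{"angular":[0,0,0],"linear":[0.03,-0.75,0],"fingers":46},{"angular":[0,0,0],"linear":[0.03,-0.88,0],"fingers":46},{"angular":[0,0,0],"linear":[0.04,-1,0],"fingers":46}]' >/dev/null
python3 -m crank '[{"angular":[0,0,0],"linear":[0,-0.12,0],"fingers":46},{"angular":[0,0,0],"linear":[0.01,-0.25,0],"fingers":46},{"angular":[0,0,0],"linear":[0.01,-0.38,0],"fingers":46},{"angular":[0,0,0],"linear":[0.02,-0.5,0],"fingers":46},{"angular":[0,0,0],"linear":[0.02,-0.62,0],"fingers":46},{"angular":[0,0,0],"linear":[0.03,-0.75,0],"fingers":46},{"angular":[0,0,0],"linear":[0.03,-0.88,0],"fingers":46},{"angular":[0,0,0],"linear":[0.04,-1,0],"fingers":46}]' >/dev/null
python3 -m crank '[{"angular":[0,0,0],"linear":[0,-0.12,0],"fingers":46},{"angular":[0,0,0],"linear":[0.01,-0.25,0],"fingers":46},{"angular":[0,0,0],"linear":[0.01,-0.38,0],"fingers":46},{"angular":[0,0,0],"linear":[0.02,-0.5,0],"fingers":46},{"angular":[0,0,0],"linear":[0.02,-0.62,0],"fingers":46},{"angular":[0,0,0],"linear":[0.03,-0.75,0],"fingers":46},{"angular":[0,0,0],"linear":[0.03,-0.88,0],"fingers":46},{"angular":[0,0,0],"linear":[0.04,-1,0],"fingers":46}]'
python3 - <<'E'
from workcell import camera,get_obs
from h import *
c=camera("wrist");np.savez("wrist6.npz",**c);print(get_obs()["position"])
HSV["blue"]=((100,100,30),(128,255,255))
print("blue",circ(c,blob(c,"blue",(320,90,560,250)),.013))
E
```

```text
time: 36.65
position: [0.441, -0.1445, 0.1727]
eef_rot: [3.114, 0.413, -0.0]
force: [0.3, 0.8, -1.4]
gripper_width: 0.0515
gripper_force: 29.9
[ 0.44126294 -0.14537401  0.17274845]
blue [ 442.9 -256.3   94.4  443.7 -256.2   92.7]
```

```bash
python3 -m crank '[{"angular":[0,0,0],"linear":[0,-0.12,-0.05],"fingers":46},{"angular":[0,0,0],"linear":[0.01,-0.25,-0.12],"fingers":46},{"angular":[0,0,0],"linear":[0.01,-0.38,-0.2],"fingers":46},{"angular":[0,0,0],"linear":[0.01,-0.5,-0.28],"fingers":46},{"angular":[0,0,0],"linear":[0.02,-0.62,-0.36],"fingers":46},{"angular":[0,0,0],"linear":[0.02,-0.75,-0.44],"fingers":46},{"angular":[0,0,0],"linear":[0.02,-0.88,-0.52],"fingers":46},{"angular":[0,0,0],"linear":[0.02,-1,-0.6],"fingers":46}]' >/dev/null
python3 -m crank '[{"angular":[0,0,0],"linear":[0,-0.12,-0.12],"fingers":46},{"angular":[0,0,0],"linear":[0,-0.23,-0.25],"fingers":46},{"angular":[0,0,0],"linear":[0,-0.32,-0.38],"fingers":46},{"angular":[0,0,0],"linear":[0,-0.38,-0.52],"fingers":46},{"angular":[0,0,0],"linear":[0,-0.41,-0.66],"fingers":46},{"angular":[0,0,0],"linear":[0,-0.41,-0.78],"fingers":46},{"angular":[0,0,0],"linear":[0,-0.41,-0.87],"fingers":46},{"angular":[0,0,0],"linear":[0,-0.41,-0.93],"fingers":46}]'
python3 -m crank '[{"angular":[0,0,0],"linear":[0,0,-0.05],"fingers":46},{"angular":[0,0,0],"linear":[0,0,-0.08],"fingers":46},{"angular":[0,0,0],"linear":[0,0,-0.1],"fingers":46},{"angular":[0,0,0],"linear":[0,0,-0.11],"fingers":46},{"angular":[0,0,0],"linear":[0,0,-0.115],"fingers":46},{"angular":[0,0,0],"linear":[0,0,-0.12],"fingers":46},{"angular":[0,0,0],"linear":[0,0,-0.12],"fingers":46},{"angular":[0,0,0],"linear":[0,0,-0.12],"fingers":46}]'
```

```text
time: 38.7
position: [0.4426, -0.2564, 0.05]
eef_rot: [-3.114, -0.414, 0.0]
force: [0.3, -0.4, -0.6]
gripper_width: 0.0515
gripper_force: 29.9
time: 39.7
position: [0.4428, -0.2565, 0.0418]
eef_rot: [3.113, 0.413, 0.001]
force: [-1.8, 2.2, 9.7]
gripper_width: 0.0514
gripper_force: 29.9
```

```bash
python3 -m crank '[{"angular":[0,0,0],"linear":[0,0,0.005],"fingers":52},{"angular":[0,0,0],"linear":[0,0,0.005],"fingers":55},{"angular":[0,0,0],"linear":[0,0,0.005],"fingers":65},{"angular":[0,0,0],"linear":[0,0,0.005],"fingers":78},{"angular":[0,0,0],"linear":[0,0,0.01],"fingers":88},{"angular":[0,0,0],"linear":[0,0,0.06],"fingers":88},{"angular":[0,0,0],"linear":[0,0,0.15],"fingers":88},{"angular":[0,0,0],"linear":[0,0,0.27],"fingers":88}]' | tail -2
python3 -m crank '[{"angular":[0,0,0],"linear":[0,0,0.13],"fingers":88},{"angular":[0,0,0],"linear":[0,0,0.27],"fingers":88},{"angular":[0,0,0],"linear":[0,0.06,0.41],"fingers":88},{"angular":[0,0,0],"linear":[0,0.15,0.55],"fingers":88},{"angular":[0,0,0],"linear":[-0.01,0.26,0.68],"fingers":88},{"angular":[0,0,0],"linear":[-0.02,0.38,0.8],"fingers":88},{"angular":[0,0,0],"linear":[-0.03,0.51,0.9],"fingers":88},{"angular":[0,0,0],"linear":[-0.04,0.64,1],"fingers":88}]'
python3 - <<'E'
from workcell import camera
from h import *
c=camera("wrist");np.savez("wrist7.npz",**c);cv2.imwrite("pics/w7.png",c["img"][:,:,::-1])
print("rim",rim(c,(.443,-.256),.069))
HSV["blue"]=((100,100,30),(128,255,255));print("saucer",circ(c,blob(c,"blue",(300,60,560,300)),.013))
E
```

```text
gripper_width: 0.0879
gripper_force: 0.0
time: 41.7
position: [0.4393, -0.2045, 0.1428]
eef_rot: [-3.114, -0.413, 0.0]
force: [0.4, -0.3, -0.6]
gripper_width: 0.0879
gripper_force: 0.0
rim [ 442.9 -256.4   53.3  442.6 -256.3   51.8]
saucer [ 439.6 -261.4  105.8  441.5 -265.2   89.8]
```

View pics/w7.png

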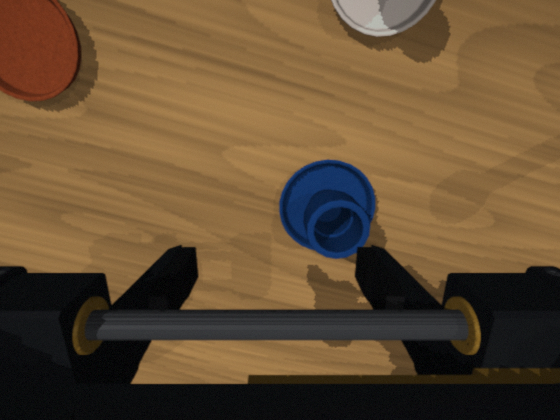

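The blue pot stands upright, with its rim at (338,228) in its saucer at (328,205), and is centred within 0.5 mm. Back for the yellow one.

```bash
python3 -m crank '[{"angular":[0,0,0],"linear":[0,0.12,0],"fingers":88},{"angular":[0,0,0],"linear":[-0.01,0.25,0],"fingers":88},{"angular":[0,0,0],"linear":[-0.01,0.38,0],"fingers":88},{"angular":[0,0,0],"linear":[-0.02,0.5,0],"fingers":88},{"angular":[0,0,0],"linear":[-0.02,0.62,0],"fingers":88},{"angular":[0,0,0],"linear":[-0.03,0.75,0],"fingers":88},{"angular":[0,0,0],"linear":[-0.03,0.88,0],"fingers":88},{"angular":[0,0,0],"linear":[-0.04,1,0],"fingers":88}]' >/dev/null
python3 -m crank '[{"angular":[0,0,0],"linear":[0,0.12,0],"fingers":88},{"angular":[0,0,0],"linear":[-0.01,0.25,0],"fingers":88},{"angular":[0,0,0],"linear":[-0.01,0.38,0],"fingers":88},{"angular":[0,0,0],"linear":[-0.02,0.5,0],"fingers":88},{"angular":[0,0,0],"linear":[-0.02,0.62,0],"fingers":88},{"angular":[0,0,0],"linear":[-0.03,0.75,0],"fingers":88},{"angular":[0,0,0],"linear":[-0.03,0.88,0],"fingers":88},{"angular":[0,0,0],"linear":[-0.04,1,0],"fingers":88}]' >/dev/null
python3 -m crank '[{"angular":[0,0,0],"linear":[0,0.12,0],"fingers":88},{"angular":[0,0,0],"linear":[-0.01,0.25,0],"fingers":88},{"angular":[0,0,0],"linear":[-0.01,0.38,0],"fingers":88},{"angular":[0,0,0],"linear":[-0.02,0.5,0],"fingers":88},{"angular":[0,0,0],"linear":[-0.02,0.62,0],"fingers":88},{"angular":[0,0,0],"linear":[-0.03,0.75,0],"fingers":88},{"angular":[0,0,0],"linear":[-0.03,0.88,0],"fingers":88},{"angular":[0,0,0],"linear":[-0.04,1,0],"fingers":88}]' >/dev/null
python3 -m crank '[{"angular":[0,0,0],"linear":[0,0.12,0],"fingers":88},{"angular":[0,0,0],"linear":[-0.01,0.25,0],"fingers":88},{"angular":[0,0,0],"linear":[-0.01,0.38,0],"fingers":88},{"angular":[0,0,0],"linear":[-0.02,0.5,0],"fingers":88},{"angular":[0,0,0],"linear":[-0.02,0.62,0],"fingers":88},{"angular":[0,0,0],"linear":[-0.03,0.75,0],"fingers":88},{"angular":[0,0,0],"linear":[-0.03,0.88,0],"fingers":88},{"angular":[0,0,0],"linear":[-0.04,1,0],"fingers":88}]' >/dev/null
python3 -m crank '[{"angular":[0,0,0],"linear":[0,0.12,0],"fingers":88},{"angular":[0,0,0],"linear":[0,0.25,0],"fingers":88},{"angular":[0,0,0],"linear":[0,0.38,0],"fingers":88},{"angular":[0,0,0],"linear":[0,0.5,0],"fingers":88},{"angular":[0,0,0],"linear":[0,0.62,0],"fingers":88},{"angular":[0,0,0],"linear":[-0.01,0.75,0],"fingers":88},{"angular":[0,0,0],"linear":[-0.01,0.88,0],"fingers":88},{"angular":[0,0,0],"linear":[-0.02,1,0],"fingers":88}]'
python3 - <<'E'
from workcell import camera,get_obs
from h import *
c=camera("wrist");np.savez("wrist8.npz",**c);print("medium rim",rim(c,(.4245,.258),.096));print(get_obs()["position"])
E
```

```text
time: 46.75
position: [0.425, 0.1953, 0.1424]
eef_rot: [-3.114, -0.413, -0.0]
force: [0.2, -0.4, -0.6]
gripper_width: 0.0881
gripper_force: 0.0
medium rim [424.7 256.8  61.4 424.7 257.1  59.8]
[0.42482805 0.19603266 0.1423626 ]
```

```bash
python3 -m crank '[{"angular":[0,0,0],"linear":[0,0.13,0],"fingers":88},{"angular":[0,0,0],"linear":[0,0.28,0],"fingers":88},{"angular":[0,0,0],"linear":[0,0.42,0],"fingers":88},{"angular":[0,0,0],"linear":[0,0.55,-0.05],"fingers":88},{"angular":[0,0,0],"linear":[0,0.66,-0.12],"fingers":88},{"angular":[0,0,0],"linear":[0,0.74,-0.2],"fingers":88},{"angular":[0,0,0],"linear":[0,0.78,-0.3],"fingers":88},{"angular":[0,0,0],"linear":[0,0.78,-0.4],"fingers":88}]' >/dev/null
python3 -m crank '[{"angular":[0,0,0],"linear":[0,0,-0.13],"fingers":88},{"angular":[0,0,0],"linear":[0,0,-0.28],"fingers":88},{"angular":[0,0,0],"linear":[0,0,-0.43],"fingers":88},{"angular":[0,0,0],"linear":[0,0,-0.52],"fingers":84},{"angular":[0,0,0],"linear":[0,0,-0.52],"fingers":66},{"angular":[0,0,0],"linear":[0,0,-0.52],"fingers":54},{"angular":[0,0,0],"linear":[0,0,-0.52],"fingers":54},{"angular":[0,0,0],"linear":[0,0,-0.52],"fingers":54}]'
python3 -m crank '[{"angular":[0,0,0],"linear":[0,0,0.03],"fingers":54},{"angular":[0,0,0],"linear":[0,0,0.1],"fingers":54},{"angular":[0,0,0],"linear":[0,0,0.2],"fingers":54},{"angular":[0,0,0],"linear":[0,0,0.32],"fingers":54},{"angular":[0,0,0],"linear":[0,0,0.44],"fingers":54},{"angular":[0,0,0],"linear":[0,0,0.56],"fingers":54},{"angular":[0,0,0],"linear":[0,0,0.68],"fingers":54},{"angular":[0,0,0],"linear":[0,0,0.8],"fingers":54}]'
python3 - <<'E'
from workcell import camera
import cv2
c=camera("side");d=camera("scene");cv2.imwrite("pics/lift3.png",cv2.hconcat([c["img"][180:420,180:420,::-1].copy(),d["img"][0:240,200:440,::-1].copy()]))
E
```

```text
time: 48.8
position: [0.4252, 0.2571, 0.0691]
eef_rot: [-3.114, -0.413, -0.001]
force: [0.8, -0.1, 0.8]
gripper_width: 0.0596
gripper_force: 30.0
time: 49.8
position: [0.425, 0.257, 0.1334]
eef_rot: [-3.114, -0.413, 0.0]
force: [0.6, -0.1, 1.0]
gripper_width: 0.0596
gripper_force: 30.0
```

View pics/lift3.png

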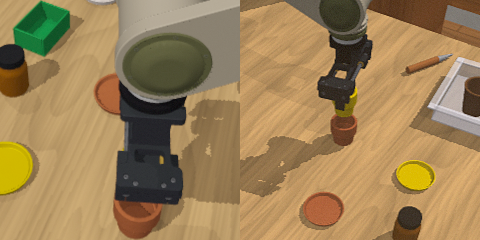

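The yellow pot is up alone, with the orange pot still standing at (343,130 in the crop). On to the yellow saucer.

```bash
python3 -m crank '[{"angular":[0,0,0],"linear":[0.05,0,0.05],"fingers":54},{"angular":[0,0,0],"linear":[0.15,0,0.1],"fingers":54},{"angular":[0,0,0],"linear":[0.29,0,0.15],"fingers":54},{"angular":[0,0,0],"linear":[0.43,-0.01,0.18],"fingers":54},{"angular":[0,0,0],"linear":[0.57,-0.02,0.2],"fingers":54},{"angular":[0,0,0],"linear":[0.71,-0.03,0.2],"fingers":54},{"angular":[0,0,0],"linear":[0.86,-0.04,0.2],"fingers":54},{"angular":[0,0,0],"linear":[1,-0.05,0.2],"fingers":54}]' >/dev/null
python3 -m crank '[{"angular":[0,0,0],"linear":[0.12,-0.01,0],"fingers":54},{"angular":[0,0,0],"linear":[0.25,-0.02,0],"fingers":54},{"angular":[0,0,0],"linear":[0.38,-0.03,0],"fingers":54},{"angular":[0,0,0],"linear":[0.5,-0.04,0],"fingers":54},{"angular":[0,0,0],"linear":[0.62,-0.05,0],"fingers":54},{"angular":[0,0,0],"linear":[0.75,-0.06,0],"fingers":54},{"angular":[0,0,0],"linear":[0.88,-0.07,0],"fingers":54},{"angular":[0,0,0],"linear":[1,-0.08,0],"fingers":54}]'
python3 - <<'E'
from workcell import camera,get_obs
from h import *
c=camera("wrist");np.savez("wrist9.npz",**c);print(get_obs()["position"])
cv2.imwrite("pics/w9.png",c["img"][:,:,::-1])
HSV["yellow"]=((20,150,60),(35,255,255));print("yellow",circ(c,blob(c,"yellow",(0,0,560,205)),.013))
E
```

```text
time: 51.9
position: [0.5857, 0.2466, 0.1487]
eef_rot: [-3.114, -0.413, 0.0]
force: [-0.5, 0.2, -0.9]
gripper_width: 0.0593
gripper_force: 30.0
[0.58660761 0.24635311 0.14861152]
yellow [642.8 246.3  96.5 642.8 246.4  95.7]
```

View pics/w9.png

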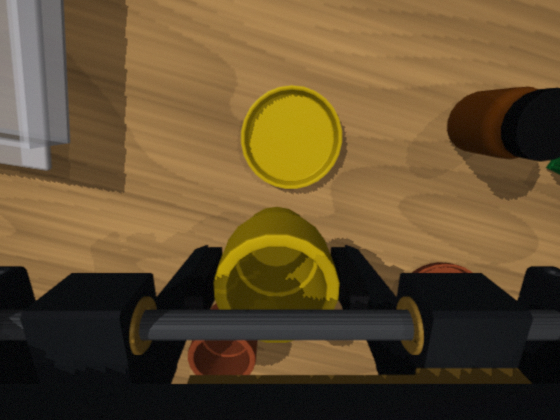

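The yellow saucer is clear ahead at (291,137). The pot is in hand at (277,270) and the jar is off to the side at (500,122).

```bash
python3 -m crank '[{"angular":[0,0,0],"linear":[0.12,0,-0.03],"fingers":54},{"angular":[0,0,0],"linear":[0.25,0,-0.1],"fingers":54},{"angular":[0,0,0],"linear":[0.37,0,-0.18],"fingers":54},{"angular":[0,0,0],"linear":[0.48,0,-0.28],"fingers":54},{"angular":[0,0,0],"linear":[0.58,0,-0.39],"fingers":54},{"angular":[0,0,0],"linear":[0.66,0,-0.5],"fingers":54},{"angular":[0,0,0],"linear":[0.7,0,-0.61],"fingers":54},{"angular":[0,0,0],"linear":[0.72,0,-0.72],"fingers":54}]' >/dev/null
python3 -m crank '[{"angular":[0,0,0],"linear":[0,0,-0.1],"fingers":54},{"angular":[0,0,0],"linear":[0,0,-0.2],"fingers":54},{"angular":[0,0,0],"linear":[0,0,-0.3],"fingers":54},{"angular":[0,0,0],"linear":[0,0,-0.4],"fingers":54},{"angular":[0,0,0],"linear":[0,0,-0.48],"fingers":54},{"angular":[0,0,0],"linear":[0,0,-0.54],"fingers":54},{"angular":[0,0,0],"linear":[0,0,-0.58],"fingers":54},{"angular":[0,0,0],"linear":[0,0,-0.6],"fingers":54}]'
python3 -m crank '[{"angular":[0,0,0],"linear":[0,0,-0.01],"fingers":54},{"angular":[0,0,0],"linear":[0,0,-0.02],"fingers":54},{"angular":[0,0,0],"linear":[0,0,-0.025],"fingers":54},{"angular":[0,0,0],"linear":[0,0,-0.03],"fingers":54},{"angular":[0,0,0],"linear":[0,0,-0.03],"fingers":54},{"angular":[0,0,0],"linear":[0,0,-0.03],"fingers":60},{"angular":[0,0,0],"linear":[0,0,-0.03],"fingers":64},{"angular":[0,0,0],"linear":[0,0,-0.03],"fingers":75}]'
```

```text
time: 53.95
position: [0.6426, 0.2467, 0.043]
eef_rot: [-3.114, -0.413, -0.0]
force: [0.5, 0.0, -0.9]
gripper_width: 0.0595
gripper_force: 30.0
time: 54.95
position: [0.6426, 0.2466, 0.0406]
eef_rot: [-3.114, -0.413, 0.0]
force: [-0.6, 0.8, 0.5]
gripper_width: 0.0719
gripper_force: 0.0
```

```bash
python3 -m crank '[{"angular":[0,0,0],"linear":[0,0,0],"fingers":88},{"angular":[0,0,0],"linear":[0,0,0.03],"fingers":88},{"angular":[0,0,0],"linear":[0,0,0.1],"fingers":88},{"angular":[0,0,0],"linear":[0,0,0.22],"fingers":88},{"angular":[0,0,0],"linear":[0,0,0.36],"fingers":88},{"angular":[0,0,0],"linear":[0,0,0.5],"fingers":88},{"angular":[0,0,0],"linear":[-0.06,0,0.64],"fingers":88},{"angular":[0,0,0],"linear":[-0.15,0,0.78],"fingers":88}]' >/dev/null
python3 -m crank '[{"angular":[0,0,0],"linear":[-0.12,0,0.1],"fingers":88},{"angular":[0,0,0],"linear":[-0.25,0.01,0.17],"fingers":88},{"angular":[0,0,0],"linear":[-0.38,0.01,0.22],"fingers":88},{"angular":[0,0,0],"linear":[-0.5,0.02,0.25],"fingers":88},{"angular":[0,0,0],"linear":[-0.62,0.02,0.25],"fingers":88},{"angular":[0,0,0],"linear":[-0.75,0.03,0.25],"fingers":88},{"angular":[0,0,0],"linear":[-0.88,0.04,0.25],"fingers":88},{"angular":[0,0,0],"linear":[-1,0.05,0.25],"fingers":88}]'
python3 - <<'E'
from workcell import camera,get_obs
from h import *
c=camera("wrist");np.savez("wrist10.npz",**c)
s=camera("scene");np.savez("scene10.npz",**s)
print("rim",rim(c,(.6426,.2466),.069),rim(s,(.6426,.2466),.069),"large",rim(s,(.4245,.257),.064))
cv2.imwrite("pics/w10.png",cv2.hconcat([cv2.resize(c["img"][:,:,::-1],(400,300)),cv2.resize(s["img"][60:300,200:520,::-1].copy(),(400,300))]))
E
```

```text
time: 56.95
position: [0.5499, 0.2507, 0.1231]
eef_rot: [3.114, 0.413, -0.0]
force: [0.7, 0.3, -0.1]
gripper_width: 0.0882
gripper_force: 0.0
rim [641.5 245.3  59.5 641.5 245.1  58.9] [641.8 241.3  65.  641.9 242.   60.8] large [425.  254.7  74.5 424.7 254.8  70.2]
```

View pics/w10.png

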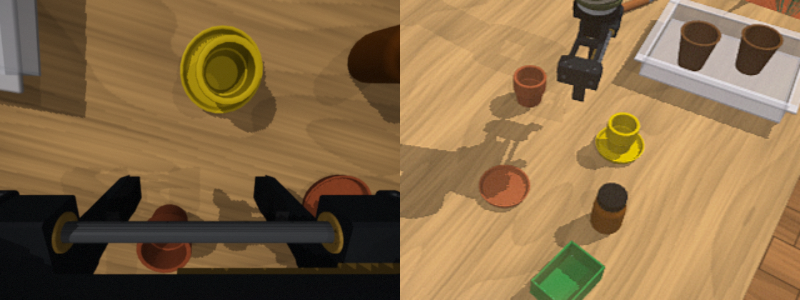

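The yellow pot stands upright in its saucer at (222,70), and in the scene crop the orange pot is at (530,85). Moving over the orange pot.

```bash
python3 -m crank '[{"angular":[0,0,0],"linear":[-0.12,0.01,0],"fingers":88},{"angular":[0,0,0],"linear":[-0.25,0.02,0],"fingers":88},{"angular":[0,0,0],"linear":[-0.38,0.03,0],"fingers":88},{"angular":[0,0,0],"linear":[-0.5,0.04,0],"fingers":88},{"angular":[0,0,0],"linear":[-0.62,0.05,0],"fingers":88},{"angular":[0,0,0],"linear":[-0.75,0.06,0],"fingers":88},{"angular":[0,0,0],"linear":[-0.88,0.07,0],"fingers":88},{"angular":[0,0,0],"linear":[-1,0.08,0],"fingers":88}]' >/dev/null
python3 -m crank '[{"angular":[0,0,0],"linear":[-0.12,0,0],"fingers":88},{"angular":[0,0,0],"linear":[-0.24,0,0],"fingers":88},{"angular":[0,0,0],"linear":[-0.34,0,0],"fingers":88},{"angular":[0,0,0],"linear":[-0.43,0,-0.04],"fingers":88},{"angular":[0,0,0],"linear":[-0.5,0,-0.1],"fingers":88},{"angular":[0,0,0],"linear":[-0.55,0,-0.18],"fingers":88},{"angular":[0,0,0],"linear":[-0.57,0,-0.26],"fingers":88},{"angular":[0,0,0],"linear":[-0.57,0,-0.32],"fingers":88}]'
python3 - <<'E'
from workcell import camera,get_obs
from h import *
c=camera("wrist");np.savez("wrist11.npz",**c);print(get_obs()["position"])
print("large",rim(c,(.4247,.2575),.064))
cv2.imwrite("pics/w11.png",c["img"][:,:,::-1])
E
```

```text
time: 59.05
position: [0.425, 0.257, 0.097]
eef_rot: [3.114, 0.413, -0.001]
force: [0.1, 0.2, -0.4]
gripper_width: 0.0883
gripper_force: 0.0
[0.42486046 0.25692893 0.09656557]
large [424.7 257.7  69.  424.6 258.   67.6]
```

View pics/w11.png

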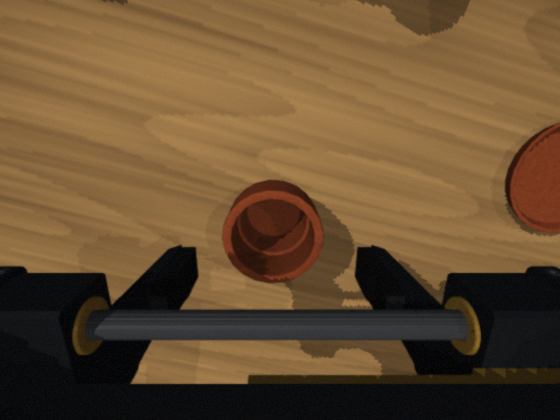

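The orange pot is centred between the fingers, rim at (273,232). Descend and grip.

```bash
python3 -m crank '[{"angular":[0,0,0],"linear":[0,0.01,-0.1],"fingers":88},{"angular":[0,0,0],"linear":[0,0.01,-0.22],"fingers":88},{"angular":[0,0,0],"linear":[0,0.01,-0.36],"fingers":88},{"angular":[0,0,0],"linear":[0,0.01,-0.5],"fingers":88},{"angular":[0,0,0],"linear":[0,0.01,-0.64],"fingers":88},{"angular":[0,0,0],"linear":[0,0.01,-0.74],"fingers":88},{"angular":[0,0,0],"linear":[0,0.01,-0.79],"fingers":80},{"angular":[0,0,0],"linear":[0,0.01,-0.79],"fingers":70}]' >/dev/null
python3 -m crank '[{"angular":[0,0,0],"linear":[0,0,0],"fingers":62},{"angular":[0,0,0],"linear":[0,0,0],"fingers":62},{"angular":[0,0,0],"linear":[0,0,0],"fingers":62},{"angular":[0,0,0],"linear":[0,0,0],"fingers":62},{"angular":[0,0,0],"linear":[0,0,0.04],"fingers":62},{"angular":[0,0,0],"linear":[0,0,0.11],"fingers":62},{"angular":[0,0,0],"linear":[0,0,0.2],"fingers":62},{"angular":[0,0,0],"linear":[0,0,0.3],"fingers":62}]'
```

```text
time: 61.1
position: [0.425, 0.2579, 0.059]
eef_rot: [-3.114, -0.413, -0.0]
force: [0.1, -0.4, -0.9]
gripper_width: 0.0675
gripper_force: 30.0
```

```bash
python3 -m crank '[{"angular":[0,0,0],"linear":[0.02,-0.05,0.1],"fingers":62},{"angular":[0,0,0],"linear":[0.06,-0.15,0.2],"fingers":62},{"angular":[0,0,0],"linear":[0.12,-0.29,0.28],"fingers":62},{"angular":[0,0,0],"linear":[0.18,-0.43,0.34],"fingers":62},{"angular":[0,0,0],"linear":[0.24,-0.57,0.38],"fingers":62},{"angular":[0,0,0],"linear":[0.3,-0.71,0.4],"fingers":62},{"angular":[0,0,0],"linear":[0.36,-0.86,0.4],"fingers":62},{"angular":[0,0,0],"linear":[0.42,-1,0.4],"fingers":62}]' >/dev/null
python3 -m crank '[{"angular":[0,0,0],"linear":[0.05,-0.12,0],"fingers":62},{"angular":[0,0,0],"linear":[0.1,-0.25,0],"fingers":62},{"angular":[0,0,0],"linear":[0.16,-0.38,0],"fingers":62},{"angular":[0,0,0],"linear":[0.21,-0.5,0],"fingers":62},{"angular":[0,0,0],"linear":[0.26,-0.62,0],"fingers":62},{"angular":[0,0,0],"linear":[0.31,-0.75,0],"fingers":62},{"angular":[0,0,0],"linear":[0.36,-0.88,0],"fingers":62},{"angular":[0,0,0],"linear":[0.41,-1,0],"fingers":62}]' >/dev/null
python3 -m crank '[{"angular":[0,0,0],"linear":[0.05,-0.12,0],"fingers":62},{"angular":[0,0,0],"linear":[0.1,-0.25,0],"fingers":62},{"angular":[0,0,0],"linear":[0.15,-0.38,0],"fingers":62},{"angular":[0,0,0],"linear":[0.2,-0.5,-0.03],"fingers":62},{"angular":[0,0,0],"linear":[0.24,-0.61,-0.07],"fingers":62},{"angular":[0,0,0],"linear":[0.28,-0.7,-0.12],"fingers":62},{"angular":[0,0,0],"linear":[0.3,-0.75,-0.18],"fingers":62},{"angular":[0,0,0],"linear":[0.3,-0.76,-0.24],"fingers":62}]' 
python3 -m crank '[{"angular":[0,0,0],"linear":[0,0,-0.07],"fingers":62},{"angular":[0,0,0],"linear":[0,0,-0.14],"fingers":62},{"angular":[0,0,0],"linear":[0,0,-0.21],"fingers":62},{"angular":[0,0,0],"linear":[0,0,-0.27],"fingers":62},{"angular":[0,0,0],"linear":[0,0,-0.32],"fingers":62},{"angular":[0,0,0],"linear":[0,0,-0.35],"fingers":62},{"angular":[0,0,0],"linear":[0,0,-0.37],"fingers":62},{"angular":[0,0,0],"linear":[0,0,-0.38],"fingers":62}]'
```

```text
time: 64.1
position: [0.5154, 0.0369, 0.0707]
eef_rot: [-3.114, -0.413, 0.0]
force: [-0.4, -0.2, -0.7]
gripper_width: 0.0674
gripper_force: 30.0
time: 65.1
position: [0.5154, 0.037, 0.0407]
eef_rot: [3.114, 0.413, 0.0]
force: [0.7, -0.1, -0.8]
gripper_width: 0.0674
gripper_force: 30.0
```

```bash
python3 -m crank '[{"angular":[0,0,0],"linear":[0,0,-0.005],"fingers":62},{"angular":[0,0,0],"linear":[0,0,-0.01],"fingers":62},{"angular":[0,0,0],"linear":[0,0,-0.015],"fingers":62},{"angular":[0,0,0],"linear":[0,0,-0.02],"fingers":62},{"angular":[0,0,0],"linear":[0,0,-0.02],"fingers":62},{"angular":[0,0,0],"linear":[0,0,-0.02],"fingers":62},{"angular":[0,0,0],"linear":[0,0,-0.02],"fingers":62},{"angular":[0,0,0],"linear":[0,0,-0.02],"fingers":62}]'
```

```text
time: 66.1
position: [0.5155, 0.0371, 0.0394]
eef_rot: [3.114, 0.413, 0.001]
force: [-0.7, 0.3, 5.8]
gripper_width: 0.0677
gripper_force: 30.0
```

Contact at about 6 N. Release and rise.

```bash
python3 -m crank '[{"angular":[0,0,0],"linear":[0,0,0],"fingers":68},{"angular":[0,0,0],"linear":[0,0,0],"fingers":72},{"angular":[0,0,0],"linear":[0,0,0],"fingers":80},{"angular":[0,0,0],"linear":[0,0,0],"fingers":88},{"angular":[0,0,0],"linear":[0,0,0],"fingers":88},{"angular":[0,0,0],"linear":[0,0,0.05],"fingers":88},{"angular":[0,0,0],"linear":[0,0,0.14],"fingers":88},{"angular":[0,0,0],"linear":[0,0,0.26],"fingers":88}]' >/dev/null
python3 -m crank '[{"angular":[0,0,0],"linear":[0,0,0.12],"fingers":88},{"angular":[0,0,0],"linear":[0,0,0.25],"fingers":88},{"angular":[0,0,0],"linear":[0,0,0.38],"fingers":88},{"angular":[0,0,0],"linear":[0,0,0.5],"fingers":88},{"angular":[0,0,0],"linear":[0,0,0.62],"fingers":88},{"angular":[0,0,0],"linear":[0,0,0.75],"fingers":88},{"angular":[0,0,0],"linear":[0,0,0.88],"fingers":88},{"angular":[0,0,0],"linear":[0,0,1],"fingers":88}]' >/dev/null
python3 -m crank '[{"angular":[0,0,0],"linear":[-0.1,0,0.1],"fingers":88},{"angular":[0,0,0],"linear":[-0.22,0,0.22],"fingers":88},{"angular":[0,0,0],"linear":[-0.34,0,0.34],"fingers":88},{"angular":[0,0,0],"linear":[-0.46,0,0.46],"fingers":88},{"angular":[0,0,0],"linear":[-0.58,0,0.58],"fingers":88},{"angular":[0,0,0],"linear":[-0.68,0,0.68],"fingers":88},{"angular":[0,0,0],"linear":[-0.75,0,0.75],"fingers":88},{"angular":[0,0,0],"linear":[-0.75,0,0.75],"fingers":88}]'
python3 - <<'E'
from workcell import camera
from h import *
c=camera("wrist");s=camera("side")
P={"large":(.5153,.0368),"medium":(.6427,.2464),"small":(.443,-.2563),"tiny":(.6428,-.2395)}
for k,p in P.items():
    for n,i in(("w",c),("s",s)):
        try: print(k,n,p,rim(i,p,.069))
        except Exception: print(k,n,"not seen")
cv2.imwrite("pics/end.png",cv2.hconcat([cv2.resize(c["img"][:,:,::-1],(400,300)),cv2.resize(s["img"][:,:,::-1],(400,300))]))
E
```

```text
time: 69.1
position: [0.4553, 0.037, 0.2004]
eef_rot: [3.114, 0.413, 0.001]
force: [-0.1, 0.4, -0.1]
gripper_width: 0.0878
gripper_force: 0.0
large w (0.5153, 0.0368) [514.5  35.6  67.5 514.5  35.5  66.8]
large s (0.5153, 0.0368) [513.2  40.7  72.6 513.3  40.4  69.2]
medium w not seen
medium s (0.6427, 0.2464) [639.9 248.9  63.7 639.8 248.6  60.9]
small w (0.443, -0.2563) [ 449.4 -249.8   53.3  456.4 -246.5   31.8]
small s (0.443, -0.2563) [ 435.9 -254.3   56.3  435.3 -253.9   44. ]
tiny w not seen
tiny s (0.6428, -0.2395) [ 639.5 -232.2   52.2  640.9 -232.7   46. ]
```

View pics/end.png

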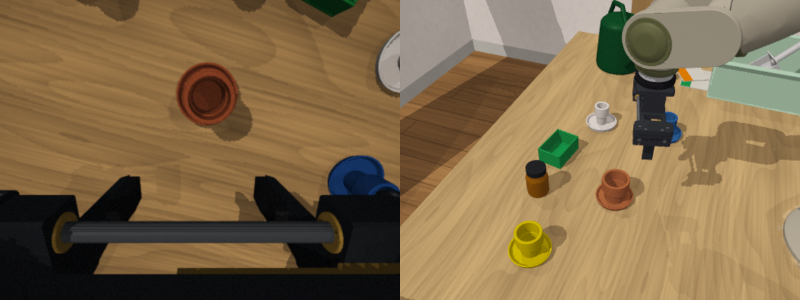

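All four pots stand upright in their own saucers: white (601,115), orange (616,185), yellow (530,240), blue (670,125). The jar and punnet are where they were and the arm is clear.

```bash
python3 -c "
from workcell import workorder
print(workorder.hand_in())"
```

```text
the job is handed in; nothing more can be done
None
```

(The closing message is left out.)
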